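# Nest the graded beakers

### The arm

A 7-joint arm with a two-finger parallel gripper is mounted at the origin on the work surface. World frame = base frame: x ahead of the robot, y to its left, z up, the work surface at z = 0. Lengths are in mm, angles in rad, forces in N, time in s.
With the tool pointing down it reaches from about 425 to 950 mm from the base axis. Payload 4.7 kg.
Tool frame: the origin (TCP) lies between the finger pads; the fingertips stand 11 mm ahead of it and the grasp point (between the pads) lies 8 mm behind it; z points along the fingers, y is the direction in which the jaws open and shut (so a half turn about z gives the same grasp; the last joint's range is limited). The gripper opens to 85 mm and grips with 20 to 120 N. Pads are 22 mm wide; open, the fingers measure 114 mm over their backs; the gripper's body (76 mm by 85 mm) begins 54 mm behind the grasp point. The pads swing forward as they close: fully open they stand 13 mm farther back than shut.
Start: joints at [-1.155, 0.469, -0.049, 1.532, 0.024, 1.141, -0.082], TCP at [290.401, 609.356, 242.335] pointing down, gripper open.
Joint ranges: [-2.59, 2.59], [-0.33, 1.99], [-1.39, 1.29], [0.1, 2.45], [-1.04, 4.18], [0.21, 1.99], [-2.66, 2.66]. Speed limits (rad/s): [2.57, 2.57, 3.14, 3.14, 3.14, 3.14, 3.14].

### API

Orientations are given as a rotation vector (axis times angle).
In Python, from plant import sensors, optics, ticket gives the robot as it stands.
- The arm moves only by the tool move_arm, never from a script. Its argument "increments" is a list of rows, each a list of 3 entries, a list of its own where there are three numbers: the shift along the tool's x, y, z in mm, then the turn, a rotation vector about the tool's x, y, z in rad, then the finger opening in mm, from 0 to 85.4. A call has 1 to 12 rows; each row is the pose to reach, as a shift and turn from the pose commanded when the call began, along the tool's axes at that moment; what a row does not reach only later rows make up. A row lasts 1/8 s, in which the tool goes at most 62.5 mm and 10.7 degrees, less where a joint would pass 70% of its speed; a pose out of reach is approached as far as the arm can. A call with a gripper value outside its range is refused whole. The fingers move at their own pace and stop on an object; the grip force is fixed at half the most. Time passes only in rows, so rows that repeat a pose let the fingers close. It gives the time, the measured TCP pose, the force and the opening at its end, in the units of the state.
- sensors.get_obs(): the state, without advancing time (a new reading comes with each control period).
- optics.get_image(name): name is "side" or "top"; returns a dict with "img" (420x560x3 uint8, red, green, blue), "intrinsics" (3x3 intrinsics, pixels), "camera_from_world" (4x4, takes a point from world to camera coordinates). Camera axes: x right, y down, z forward; pixel columns grow to the right and rows downward; lengths in mm; the calibration is good to about 2 mm. A picture is of the moment at which its call begins. There is no depth.
- ticket.hand_in(): hands the job in, once; it reports no verdict.
The state is a dict: "time": time; "joint_positions": joint angles; "dq": joint speeds; "joint_torque": joint torques, N m; "ee_pos": TCP position; "orientation": TCP orientation; "wrist_force": force on the tool from outside, world axes, zero at the start; "torque": the same for the moment, N m; "finger_gap": opening from 0.0 (shut) to 1.0 (fully open).
Only numpy, scipy, OpenCV 4.12 (cv2) and the standard library are available. Lean on these libraries where they do the work, as an engineer would, in place of code of your own. Each camera call takes 0.05 s, during which the arm holds its last target. There are 200 camera calls.

### The job

Nest the three beakers in size order. First take the middle-sized one out of its slanting drying rack and stand it upright inside the largest one, which stays standing on its round bat, fully down on its floor; then put the smallest one fully down inside the middle one. They are brittle, so set them in gently without banging them together or dropping or forcing them in, let go at the end, and leave the other things where they are.

Things in the scene. Friction and masses are not known exactly. Their poses are not given: they have to be found in the camera images.
- large: widest buff stoneware beaker, 88 mm tall, flared 4 mm wall, flat foot, inner floor 16 mm above its underside; outer diameter 68 mm at foot, 79 mm at rim; 0.34 kg. Stands loose, upright, near the middle of the bat. Origin: centre of underside; z: foot to mouth.
- middle: middle buff stoneware beaker, 88 mm tall, flared 4 mm wall, flat foot, inner floor 16 mm above its underside; diameter 58 mm at foot, 68 mm at rim; 0.24 kg. Starts in the rack, axis 30 degrees above horizontal, mouth up and roughly to the robot. Fully home in the large one its rim stands 16 mm above the large rim, about 2 mm play all round. Origin: centre of underside; z: foot to mouth.
- small: narrowest buff stoneware beaker, 88 mm tall, flared 4 mm wall, flat foot, inner floor 16 mm above its underside; diameter 47 mm at foot, 57 mm at rim; 0.17 kg. Stands upright on the table. Fully home in the middle one its rim stands 16 mm above the middle rim, about 2 mm play all round. Origin: centre of underside; z: foot to mouth.
- rack: fixed rack for one beaker: wooden foot 130 x 66 x 12 mm, two slanting steel rods 8 mm thick under the beaker, an end board behind its foot. The beaker's upper 25 mm stand clear of it; lift it off up or along its axis. Origin: on the table under its middle; -x points where the beaker's mouth faces.
- bat: fixed round wooden bat (disc) 150 mm across, 16 mm thick, that the large beaker stands on. Origin: centre of its underside, on the table (height 0).
- brushpot: bystander: amber pot 72 mm across and 85 mm tall with brushes standing up to 200 mm. Origin: centre of its underside.
- glazejar: bystander: closed jar 60 mm across, 75 mm tall. Origin: centre of its underside.
- kilnblock: bystander: grey kiln prop block, 50 mm cube. Origin: centre of its underside.
Not all that is in view belongs to the job. What is shaped like the middle but green or pink is not meant. What is shaped like the small but blue is not meant.

How it is judged (in metres and radians):
On the way, in this order (a step that is already met when the one before it is completed fails the run):
1. the middle beaker sits fully home and upright in the large one (z of middle in the frame of large between 0.012 and 0.019 m and horizontal distance between middle and large below 0.008 m and angle between each of middle, large's own z axis and vertical below 0.07 rad and horizontal distance between large and bat below 0.04 m and height (world z) of large above 0.013 m), for 0.2 s.
2. the small beaker sits fully home and upright in the middle one (z of small in the frame of middle between 0.012 and 0.019 m and horizontal distance between small and middle below 0.008 m and angle between small's own z axis and vertical below 0.07 rad), for 0.2 s.
At the end, for the whole second after the job is handed in: At rest: middle upright (4 degrees) in large, underside 12 to 19 mm above the large one's underside (16 is home), within 8 mm of its axis; small likewise in middle; large upright on the bat, within 40 mm of the bat's centre (all of step 1 and all of step 2 and linear speed of each of small, middle, large below 0.02 m/s and angular speed of each of small, middle, large below 0.2 rad/s); the robot touches nothing.
It fails at once if two beakers are banged together (over 35 N between them) (contact force between any of middle, small and large above 35 N or contact force between small and middle above 35 N).
It fails at once if the large beaker is tipped (over 20 degrees) (angle between large's own z axis and vertical above 0.35 rad).
It fails at once if the small beaker is tipped over (over 60 degrees) (angle between small's own z axis and vertical above 1.05 rad).
It fails at once if a bystander is shifted more than 25 mm (distance of any of brushpot, glazejar, kilnblock from where it was at the start of the episode above 0.025 m).
It also fails if it takes over 67 s, if anything falls off the work surface, if the arm or the gripper's body presses on something with over 40 N, if the wrist force passes 120 N, or if a joint passes its speed limit or range.

## Working session

There is one attempt and no reset: what is moved stays moved. The work goes in short steps, Python scripts to look and compute and a tool call to move; the robot and the scene stay as the last step left them, time stands still between calls to the robot, and variables do not carry over. Pictures are saved under pics/ and viewed, about 8 in all and at most 12, crops included, and the job is handed in when it is done.

Besides the shell and the picture viewer there is one more tool, called after ">>>" by a JSON object that holds its "method" and its "body". move_arm: Moves the arm, as the interface text tells. Its arguments: {"type":"object","properties":{"increments":{"type":"array","items":{"type":"array"}}},"required":["increments"]}

```bash
mkdir -p pics; ls
python3 - <<'E'
from plant import sensors, optics
import cv2, numpy as np
print(sensors.get_obs())
for n in ("side","top"):
    d=optics.get_image(n); cv2.imwrite(f"pics/{n}0.png",d["img"][:,:,::-1])
    print(n,d["intrinsics"],np.round(d["camera_from_world"],4).tolist())
    np.savez(f"cal_{n}.npz",K=d["intrinsics"],T=d["camera_from_world"])
E
```

```text
pics
{'time': 0.0, 'joint_positions': array([-1.15492711,  0.46942552, -0.04859168,  1.53368164,  0.02409361,
        1.14098777, -0.08231738]), 'dq': array([ 0.00027396,  0.00019844,  0.00113339,  0.00165009, -0.00011693,
       -0.00012845,  0.00040713]), 'joint_torque': array([ 3.53075052e-05, -5.10305464e+01, -4.70408541e-02, -2.37720412e+01,
        1.04763365e-02,  7.44233112e-03, -2.17980599e-06]), 'ee_pos': array([290.16925833, 608.83364693, 241.2773129 ]), 'orientation': array([-6.92805274e-01, -3.06388047e+00,  2.95761519e-03]), 'wrist_force': array([0.5262481 , 0.10058348, 0.28192639]), 'torque': array([ 5.80165378e-05,  2.60444437e-02, -4.45513696e-02]), 'finger_gap': 0.996571551519864}
side [[512.90651576   0.         287.79262722]
 [  0.         512.90651576 215.3872564 ]
 [  0.           0.           1.        ]] [[0.9407, -0.3389, 0.016, -531.9611], [-0.2138, -0.6289, -0.7475, 236.3836], [0.2634, 0.6998, -0.664, 1073.5636], [0.0, 0.0, 0.0, 1.0]]
top [[404.50039746   0.         277.84182385]
 [  0.         404.50039746 214.37663115]
 [  0.           0.           1.        ]] [[0.029, -0.9994, 0.0165, 61.9093], [-0.9804, -0.0317, -0.1946, 582.0094], [0.1951, -0.0105, -0.9807, 937.056], [0.0, 0.0, 0.0, 1.0]]
```

View pics/side0.png

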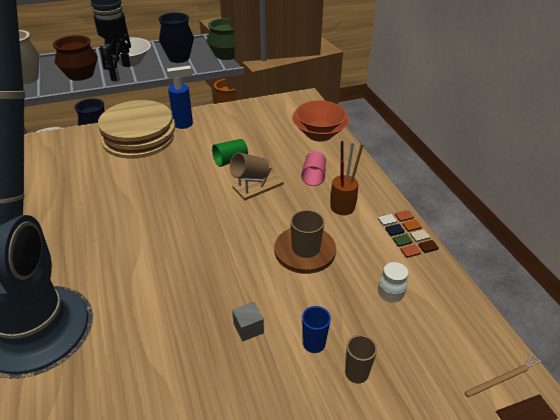

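View pics/top0.png

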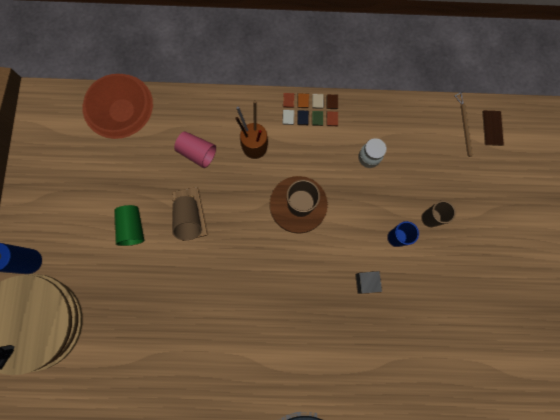

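Side view: candidates for the middle one are the green (230,152), the pink (314,168) and the buff one in the rack (250,168). I choose the buff one. For the small one they are the blue (315,330) and the buff (360,360), and I choose the buff one. The large one is on the bat at (307,233). Next, close crops from both cameras.

Run:
```python
import cv2, numpy as np
def crops(n,cs,f,out):
    im=cv2.imread(f"pics/{n}0.png"); L=[]
    for (x,y,s) in cs:
        c=cv2.resize(im[y:y+s,x:x+s],None,fx=f,fy=f,interpolation=cv2.INTER_CUBIC)
        c=np.clip(c.astype(float)*1.7,0,255).astype(np.uint8)
        for k in range(0,s,10):
            cv2.line(c,(k*f,0),(k*f,6 if k%20 else 14),(255,255,255),1); cv2.line(c,(0,k*f),(6 if k%20 else 14,k*f),(255,255,255),1)
            if k%20==0:
                cv2.putText(c,str(x+k),(k*f,24),0,.35,(255,255,255)); cv2.putText(c,str(y+k),(15,k*f+4),0,.35,(255,255,255))
        L.append(c)
    return np.hstack(L)
a=crops("top",[(150,180,70),(266,170,70),(400,180,70)],3.8 and 4,"t")[:, :]
b=crops("side",[(220,130,70),(270,200,70),(325,325,70)],4,"s")
o=np.vstack([a,b]); o=cv2.resize(o,(800,int(o.shape[0]*800/o.shape[1])));print(o.shape)
cv2.imwrite("pics/crops.png",o)
```

```text
(533, 800, 3)
```

View pics/crops.png

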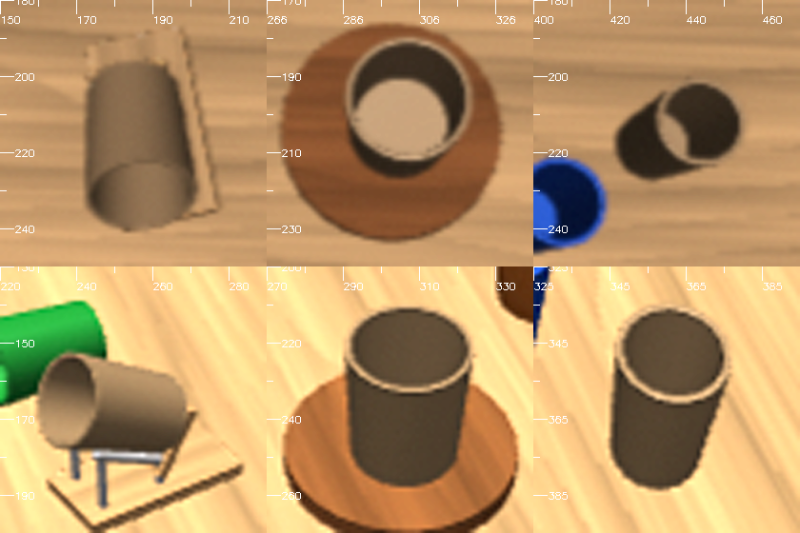

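```bash
cat > h.py <<'E'
import numpy as np, cv2
from scipy.optimize import least_squares
from scipy.spatial.transform import Rotation as R
C={n:np.load(f"cal_{n}.npz") for n in("side","top")}
def proj(n,P):
    K,T=C[n]["K"],C[n]["T"]; p=(T[:3,:3]@np.atleast_2d(P).T+T[:3,3:]); p=K@p; return (p[:2]/p[2]).T
def circ(c,ax,r,m=72):
    ax=np.array(ax)/np.linalg.norm(ax); u=np.cross(ax,[.3,.9,.2]); u/=np.linalg.norm(u); v=np.cross(ax,u)
    t=np.linspace(0,2*np.pi,m,endpoint=False)[:,None]; return np.array(c)+r*(np.cos(t)*u+np.sin(t)*v)
def ext(n,P):
    q=proj(n,P); return np.r_[q.min(0),q.max(0)]
def axis(yaw,el=np.pi/6): return np.array([np.cos(el)*np.cos(yaw),np.cos(el)*np.sin(yaw),np.sin(el)])
E
python3 - <<'E'
from h import *
t=lambda x0,y0,col,row,v:np.array([x0+(v[0]-266.67*col)/3.81,y0+(v[1]-266.5*row)/3.81,x0+(v[2]-266.67*col)/3.81,y0+(v[3]-266.5*row)/3.81])
# extents xmin,ymin,xmax,ymax in montage
L=dict(top=t(266,170,1,0,(346,38,470,162)),side=t(270,200,1,1,(346,308,472,391)))
S=dict(top=t(400,180,2,0,(656,82,742,165)),side=t(325,325,2,1,(615,308,729,403)))
M=dict(top=t(150,180,0,0,(85,58,197,230)),side=t(220,130,0,1,(38,353,187,452)))
for nm,D,r,z in(("large",L,39.5,104),("small",S,28.5,88)):
    for cams in(("top",),("side",),("top","side")):
        f=lambda p:np.concatenate([ext(n,circ([p[0],p[1],z],[0,0,1],r))-D[n] for n in cams])
        s=least_squares(f,[600,0]); print(nm,cams,s.x.round(1),s.fun.round(1))
def mid(p):
    a=axis(p[3]); c=np.array(p[:3]); return np.vstack([circ(c,a,34),circ(c-88*a,a,29)])
for z in (None,):
    f=lambda p:np.concatenate([ext(n,mid(p))-M[n] for n in M])
    s=least_squares(f,[560,220,100,np.pi]); print("mid rim,yaw",s.x.round(2),s.fun.round(1)); print(axis(s.x[3]).round(3), (s.x[:3]-88*axis(s.x[3])).round(1))
E
```

```text
large ('top',) [616.3  21.9] [-0.4  0.   0.4 -0. ]
large ('side',) [618.7  19.7] [-0.6 -0.7  0.6  0.6]
large ('top', 'side') [617.7  20.9] [-0.  -0.5  0.8 -0.6 -1.2 -0.9 -0.   0.3]
small ('top',) [ 591.4 -316.6] [-0.6 -0.8  0.6  0.7]
small ('side',) [ 593.2 -320. ] [-0.5 -0.8  0.5  0.7]
small ('top', 'side') [ 592.7 -318.7] [ 0.3 -1.3  1.4  0.2 -1.1 -1.3 -0.   0.2]
mid rim,yaw [527.15 289.78  98.2    3.43] [-0.2 -0.2  0.3 -0.7 -0.9 -0.4 -0.   0.7]
[-0.831 -0.245  0.5  ] [600.3 311.3  54.2]
```

```bash
cat >> h.py <<'E'
import json
def load(): d=json.load(open("cmd.json")); return np.array(d["p"]),R.from_rotvec(d["r"])
def save(p,r): json.dump(dict(p=list(p),r=list(r.as_rotvec())),open("cmd.json","w"))
def plan(*targets):
    """print row for each (pos,R) target relative to commanded pose; save the last as commanded"""
    p0,r0=load()
    for p,r in targets:
        s=np.round(r0.inv().apply(np.array(p)-p0),1); w=np.round((r0.inv()*r).as_rotvec(),3); print(s.tolist(),w.tolist())
    save(p0+r0.apply(s),r0*R.from_rotvec(w))
def tool(z,y):
    z=np.array(z,float);z/=np.linalg.norm(z);y=np.array(y,float);y-=z*(y@z);y/=np.linalg.norm(y)
    return R.from_matrix(np.c_[np.cross(y,z),y,z])
rim=np.array([527.2,289.8,98.2]); a=np.array([-.831,-.245,.5]); yj=np.array([-.283,.959,0])
LG=np.array([617.7,20.9]); SM=np.array([592.7,-318.7])
E
python3 - <<'E'
from h import *
from plant import sensors
o=sensors.get_obs(); save([290.4,609.36,242.3],R.from_rotvec(o["orientation"]))
dn=tool([0,0,-1],yj); tl=tool(-a,yj)
plan(([480,300,240],dn),(rim+90*a+[0,0,40],tl))
E
```

```text
[-304.3, -197.7, 2.7] [-0.002, -0.001, -0.732]
[-293.2, -238.6, 59.6] [-0.384, -0.999, -0.661]
```

>>> {"method": "move_arm", "body": {"increments": [[[-304.3,-197.7,2.7],[-0.002,-0.001,-0.732],85],[[-304.3,-197.7,2.7],[-0.002,-0.001,-0.732],85],[[-304.3,-197.7,2.7],[-0.002,-0.001,-0.732],85],[[-304.3,-197.7,2.7],[-0.002,-0.001,-0.732],85],[[-304.3,-197.7,2.7],[-0.002,-0.001,-0.732],85],[[-293.2,-238.6,59.6],[-0.384,-0.999,-0.661],85],[[-293.2,-238.6,59.6],[-0.384,-0.999,-0.661],85],[[-293.2,-238.6,59.6],[-0.384,-0.999,-0.661],85],[[-293.2,-238.6,59.6],[-0.384,-0.999,-0.661],85],[[-293.2,-238.6,59.6],[-0.384,-0.999,-0.661],85],[[-293.2,-238.6,59.6],[-0.384,-0.999,-0.661],85],[[-293.2,-238.6,59.6],[-0.384,-0.999,-0.661],85]]}}

```text
time: 1.6
ee_pos: [457.2, 250.7, 176.9]
orientation: [-0.31, 2.388, -0.005]
wrist_force: [-0.6, -0.9, -0.3]
finger_gap: 0.993
```

Run:
```python
from h import *
from plant import sensors
o=sensors.get_obs(); print(o["joint_positions"].round(2),o["ee_pos"].round(1),np.abs(o["dq"]).max().round(3))
print(R.from_rotvec(o["orientation"]).as_matrix().round(3)); p,r=load(); print(p,r.as_matrix().round(3))
```

```text
[-0.82  0.16 -0.02  2.4   1.6   0.46 -0.47] [457.2 250.7 176.9] 2.175
[[-0.714 -0.221  0.664]
 [-0.223  0.971  0.083]
 [-0.663 -0.089 -0.743]]
[452.36673228 267.72197499 183.15105661] [[-0.48  -0.283  0.831]
 [-0.141  0.959  0.245]
 [-0.866  0.    -0.5  ]]
```

>>> {"method": "move_arm", "body": {"increments": [[[0,0,0],[0,0,0],85],[[0,0,0],[0,0,0],85],[[0,0,0],[0,0,0],85]]}}

```text
time: 1.98
ee_pos: [458.9, 248.9, 177.2]
orientation: [-0.303, 2.392, -0.006]
wrist_force: [-0.8, -0.4, -0.2]
finger_gap: 0.996
```

```bash
cat >> h.py <<'E'
def st():
    from plant import sensors
    o=sensors.get_obs(); print("t",round(o["time"],2),"q",o["joint_positions"].round(2),"p",o["ee_pos"].round(1),"dq",np.abs(o["dq"]).max().round(3),"F",o["wrist_force"].round(1),"gap",round(o["finger_gap"],3))
    m=R.from_rotvec(o["orientation"]); print("y",m.as_matrix()[:,1].round(3),"z",m.as_matrix()[:,2].round(3)); return o["ee_pos"],m
E
python3 - <<'E'
from h import *
st()
E
```

```text
t 1.98 q [-0.81  0.15 -0.02  2.4   1.59  0.45 -0.46] p [458.9 248.9 177.2] dq 0.011 F [-0.8 -0.4 -0.2] gap 0.996
y [-0.216  0.972 -0.088] z [ 0.663  0.08  -0.745]
```

Run:
```python
from h import *
p,r=st(); save(p+[0,0,.8],r); plan((rim+75*a+[0,0,15],tool(-a,yj)))
```

```text
t 1.98 q [-0.81  0.15 -0.02  2.4   1.59  0.45 -0.46] p [458.9 248.9 177.2] dq 0.011 F [-0.8 -0.4 -0.2] gap 0.996
y [-0.216  0.972 -0.088] z [ 0.663  0.08  -0.745]
[8.8, 23.0, 26.1] [-0.109, -0.324, 0.026]
```

>>> {"method": "move_arm", "body": {"increments": [[[8.8,23,26.1],[-0.109,-0.324,0.026],85],[[8.8,23,26.1],[-0.109,-0.324,0.026],85],[[8.8,23,26.1],[-0.109,-0.324,0.026],85],[[8.8,23,26.1],[-0.109,-0.324,0.026],85],[[8.8,23,26.1],[-0.109,-0.324,0.026],85]]}}

```text
time: 2.6
ee_pos: [478.6, 284.9, 153.8]
orientation: [-0.339, 2.129, 0.111]
wrist_force: [-81.5, 12.1, 81.8]
finger_gap: 0.994
```

Run:
```python
from h import *
p,r=st(); print(p-rim-75*a)
from plant import optics
for n in("side","top"):
    d=optics.get_image(n); cv2.imwrite(f"pics/{n}1.png",d["img"][:,:,::-1])
a_=cv2.imread("pics/side1.png")[100:240,160:360]; b=cv2.imread("pics/top1.png")[170:310,100:300]
cv2.imwrite("pics/p1.png",np.clip(1.4*np.hstack([cv2.resize(x,None,fx=2,fy=2,interpolation=2) for x in(a_,b)]).astype(float),0,255).astype(np.uint8))
```

```text
t 2.6 q [ 0.19  0.84 -1.39  2.45  2.14  1.38 -0.59] p [478.6 284.9 153.8] dq 3.002 F [-81.5  12.1  81.8] gap 0.994
y [-0.284  0.957 -0.052] z [ 0.808  0.21  -0.551]
[13.752863   13.50347987 18.10669325]
```

View pics/p1.png

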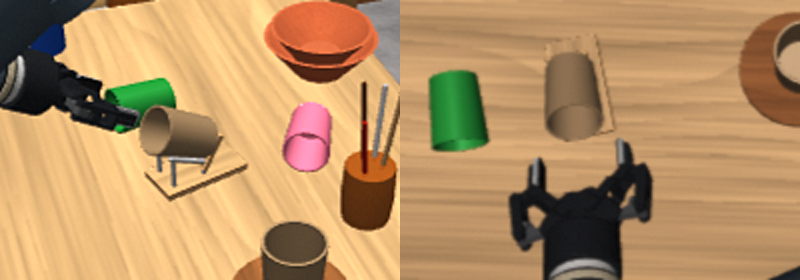

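The gripper is facing the rack beaker's mouth in both crops. In the side crop the fingers are near (130,115) and the rim near (150,130); in the top crop the fingers straddle the rim. The arm swung through its null space to the q3 and q4 limits, so I'll let it settle and then move slowly.

>>> {"method": "move_arm", "body": {"increments": [[[0,0,0],[0,0,0],85],[[0,0,0],[0,0,0],85]]}}

```text
time: 2.95
ee_pos: [477.2, 286.4, 155.2]
orientation: [-0.343, 2.129, 0.111]
wrist_force: [0.2, -0.0, 0.3]
finger_gap: 0.994
```

Run:
```python
from h import *
p,r=st(); print(p-rim-75*a); print(r.inv().apply(rim-p), r.inv().apply(a))
```

```text
t 2.95 q [ 0.19  0.83 -1.38  2.45  2.13  1.38 -0.59] p [477.2 286.4 155.2] dq 0.023 F [ 0.2 -0.   0.3] gap 0.994
y [-0.286  0.957 -0.054] z [ 0.808  0.211 -0.551]
[12.31295649 14.97446636 19.47243492]
[20.99452726 -8.00658511 72.48276268] [ 0.06109685 -0.02333191 -0.99815269]
```

Run:
```python
from h import *
p=np.array([478.6,284.9,153.8]); y=np.array([-.284,.957,-.052]); z=np.array([.808,.21,-.551]); 
for k in(-13,-5,0,5,11): print(k,proj("top",[p+y*45+z*k,p-y*45+z*k]).round(1).tolist(),proj("side",[p-y*45+z*k]).round(1).tolist())
a_=cv2.imread("pics/side1.png")[130:180,190:270]; b=cv2.imread("pics/top1.png")[220:270,150:230]
cv2.imwrite("pics/p2.png",np.clip(1.6*np.hstack([cv2.resize(x,None,fx=5,fy=5,interpolation=2) for x in(a_,b)]).astype(float),0,255).astype(np.uint8))
```

```text
-13 [[162.4, 258.4], [203.1, 247.6]] [[223.4, 158.8]]
-5 [[162.5, 255.6], [202.9, 244.8]] [[225.9, 159.4]]
0 [[162.5, 253.8], [202.7, 243.1]] [[227.5, 159.8]]
5 [[162.5, 252.1], [202.6, 241.4]] [[229.0, 160.2]]
11 [[162.5, 250.0], [202.4, 239.3]] [[230.9, 160.6]]
```

View pics/p2.png

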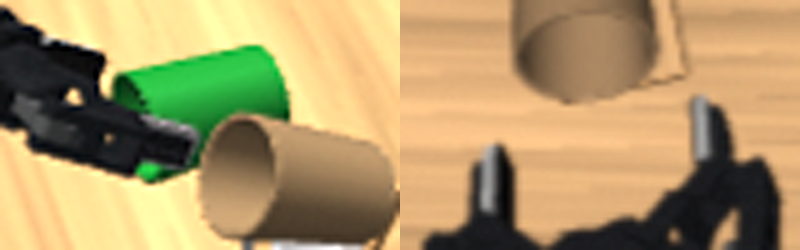

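Run:
```python
from h import *
from plant import optics
p,r=st(); m=r.as_matrix(); y,z=m[:,1],m[:,2]
for n in("side","top"):
    d=optics.get_image(n); cv2.imwrite(f"pics/{n}2.png",d["img"][:,:,::-1])
for k in(0,11): print(k,proj("top",[p+y*42.5+z*k,p-y*42.5+z*k]).round(1).tolist(),proj("side",[p-y*42.5+z*k]).round(1).tolist())
a_=cv2.imread("pics/side2.png")[130:180,190:270]; b=cv2.imread("pics/top2.png")[220:270,150:230]
cv2.imwrite("pics/p3.png",np.clip(1.6*np.hstack([cv2.resize(x,None,fx=5,fy=5,interpolation=2) for x in(a_,b)]).astype(float),0,255).astype(np.uint8))
```

```text
t 2.95 q [ 0.19  0.83 -1.38  2.45  2.13  1.38 -0.59] p [477.2 286.4 155.2] dq 0.023 F [ 0.2 -0.   0.3] gap 0.994
y [-0.286  0.957 -0.054] z [ 0.808  0.211 -0.551]
0 [[162.7, 254.2], [200.7, 243.9]] [[226.2, 158.6]]
11 [[162.7, 250.3], [200.4, 240.1]] [[229.6, 159.5]]
```

View pics/p3.png

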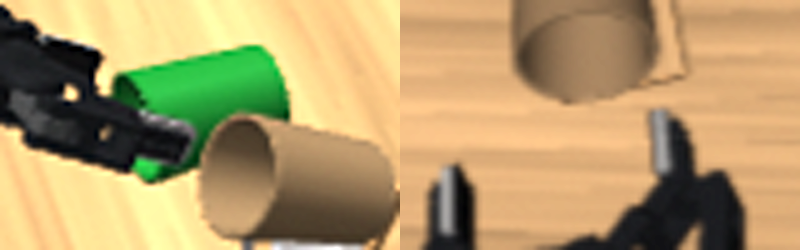

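The settled crop matches the calibration: fingertips at top-view (160,253) and (201,242) against a prediction of 162.7 and 200.6. The tips stand about 4 mm ahead of the TCP when open. Now I'll advance in small steps.

```bash
cat >> h.py <<'E'
from scipy.spatial.transform import Slerp
def path(p1,r1,n):
    "n evenly spaced rows from the commanded pose"
    p0,r0=load(); s=Slerp([0,1],R.concatenate([r0,r1])); p1=np.array(p1,float)
    plan(*[(p0+(p1-p0)*k/n,s(k/n)) for k in range(1,n+1)])
E
python3 - <<'E'
from h import *
p,r=st(); save(p+[0,0,.8],r); path(rim+45*a,tool(-a,yj),4); path(rim-8*a,tool(-a,yj),4)
E
```

```text
t 3.05 q [ 0.19  0.83 -1.38  2.45  2.13  1.38 -0.59] p [477.  286.7 155.8] dq 0.004 F [-0.5  0.2 -0.4] gap 0.998
y [-0.287  0.956 -0.054] z [ 0.808  0.211 -0.55 ]
[6.2, -2.3, 7.1] [-0.006, -0.015, 0.012]
[12.4, -4.6, 14.2] [-0.012, -0.03, 0.024]
[18.7, -7.0, 21.3] [-0.018, -0.044, 0.036]
[24.9, -9.3, 28.4] [-0.024, -0.059, 0.048]
[-0.0, 0.0, 13.3] [-0.0, -0.0, 0.0]
[-0.0, 0.0, 26.5] [-0.0, -0.0, 0.0]
[-0.0, 0.0, 39.8] [-0.0, -0.0, 0.0]
[-0.0, 0.0, 53.0] [-0.0, -0.0, 0.0]
```

>>> {"method": "move_arm", "body": {"increments": [[[6.2,-2.3,7.1],[-0.006,-0.015,0.012],85],[[12.4,-4.6,14.2],[-0.012,-0.03,0.024],85],[[18.7,-7,21.3],[-0.018,-0.044,0.036],85],[[24.9,-9.3,28.4],[-0.024,-0.059,0.048],85],[[24.9,-9.3,28.4],[-0.024,-0.059,0.048],85]]}}

```text
time: 3.68
ee_pos: [500.3, 286.7, 119.2]
orientation: [-0.296, 2.088, 0.167]
wrist_force: [0.3, 0.4, 0.7]
finger_gap: 0.998
```

Run:
```python
from h import *
p,r=st(); print(r.inv().apply(rim-p), r.inv().apply(a))
```

```text
t 3.67 q [ 0.21  1.07 -1.38  2.45  2.34  1.55 -0.56] p [500.3 286.7 119.2] dq 0.032 F [0.3 0.4 0.7] gap 0.998
y [-0.277  0.961 -0.002] z [ 0.828  0.238 -0.509]
[ 4.56199482 -4.38677851 33.67304663] [ 0.01005821 -0.00594043 -1.00022475]
```

>>> {"method": "move_arm", "body": {"increments": [[[2.5,-2.4,8],[0,0,0],85],[[4.5,-4.4,16],[0,0,0],85],[[4.5,-4.4,16],[0,0,0],85]]}}

```text
time: 4.05
ee_pos: [513.8, 284.4, 107.1]
orientation: [-0.293, 2.088, 0.165]
wrist_force: [0.3, 0.2, -0.8]
finger_gap: 0.996
```

Run:
```python
from h import *
p,r=st(); print(r.inv().apply(rim-p), r.inv().apply(a))
```

```text
t 4.05 q [ 0.22  1.1  -1.35  2.43  2.38  1.53 -0.55] p [513.8 284.4 107.1] dq 0.016 F [ 0.3  0.2 -0.8] gap 0.996
y [-0.274  0.962 -0.002] z [ 0.828  0.235 -0.508]
[ 0.33685433  1.55973346 16.9212781 ] [ 0.00966157 -0.00856123 -1.00020966]
```

>>> {"method": "move_arm", "body": {"increments": [[[0.2,0.7,8],[0,0,0],85],[[0.3,1.5,16],[0,0,0],85],[[0.3,1.5,24],[0,0,0],85],[[0.3,1.5,24],[0,0,0],85]]}}

```text
time: 4.55
ee_pos: [533.0, 291.6, 94.2]
orientation: [-0.292, 2.089, 0.166]
wrist_force: [-0.4, 0.2, -0.8]
finger_gap: 0.997
```

```bash
cat >> h.py <<'E'
def look(k,side,top,f=5,g=1.5):
    "side/top: x0,y0 of 80x60*5/f windows"
    from plant import optics
    L=[]
    w,h=int(400/f),int(400/f)
    for n,(x,y) in(("side",side),("top",top)):
        im=optics.get_image(n)["img"][:,:,::-1]; cv2.imwrite(f"pics/{n}{k}.png",im)
        L.append(cv2.resize(im[y:y+h,x:x+w],(400,400),interpolation=2))
    cv2.imwrite(f"pics/look{k}.png",np.clip(g*np.hstack(L).astype(float),0,255).astype(np.uint8))
E
python3 - <<'E'
from h import *
p,r=st(); print(r.inv().apply(rim-p), r.inv().apply(a)); look(3,(200,130),(150,180))
E
```

```text
t 4.55 q [ 0.22  1.12 -1.32  2.39  2.42  1.5  -0.53] p [533.  291.6  94.2] dq 0.018 F [-0.4  0.2 -0.8] gap 0.997
y [-0.274  0.962 -0.001] z [ 0.828  0.236 -0.509]
[-0.31249302 -0.18234649 -7.26716685] [ 0.01038245 -0.0081287  -1.00020604]
```

View pics/look3.png

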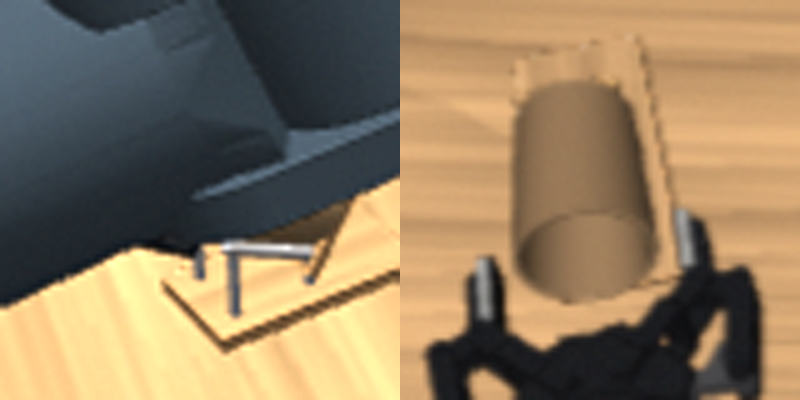

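The top crop shows the tips at (485,258) and (685,210) straddling the rim evenly, about 8 mm clear on each side and about 13 mm past the rim. The arm hides the side view. I'll back off 3 mm and close.

>>> {"method": "move_arm", "body": {"increments": [[[0,0,-3],[0,0,0],85],[[0,0,-3],[0,0,0],60],[[0,0,-3],[0,0,0],55],[[0,0,-3],[0,0,0],50],[[0,0,-3],[0,0,0],50],[[0,0,-3],[0,0,0],50]]}}

```text
time: 5.4
ee_pos: [528.8, 291.2, 97.2]
orientation: [-0.296, 2.086, 0.167]
wrist_force: [-6.4, -2.4, 5.2]
finger_gap: 0.768
```

Run:
```python
from h import *
p,r=st(); print(r.inv().apply(rim-p)); save(p+[0,0,.8],r); 
path(p+30*a+[0,0,40.8],r,8)
```

```text
t 5.4 q [ 0.22  1.12 -1.32  2.4   2.42  1.51 -0.54] p [528.8 291.2  97.2] dq 0.002 F [-6.4 -2.4  5.2] gap 0.768
y [-0.278  0.961 -0.001] z [ 0.828  0.239 -0.507]
[ 0.14512933 -0.89743823 -2.14680689]
[-4.3, -0.0, -6.3] [0.0, 0.0, 0.0]
[-8.6, -0.1, -12.6] [0.0, 0.0, 0.0]
[-12.8, -0.1, -18.9] [0.0, 0.0, 0.0]
[-17.1, -0.1, -25.1] [0.0, 0.0, 0.0]
[-21.4, -0.1, -31.4] [0.0, 0.0, 0.0]
[-25.7, -0.2, -37.7] [0.0, 0.0, 0.0]
[-30.0, -0.2, -44.0] [0.0, 0.0, 0.0]
[-34.2, -0.2, -50.3] [0.0, 0.0, 0.0]
```

Run:
```python
from h import *
p,r=st(); save(p+[0,0,.8],r); path(p+[0,0,70.8],r,7)
```

```text
t 5.4 q [ 0.22  1.12 -1.32  2.4   2.42  1.51 -0.54] p [528.8 291.2  97.2] dq 0.002 F [-6.4 -2.4  5.2] gap 0.768
y [-0.278  0.961 -0.001] z [ 0.828  0.239 -0.507]
[-8.6, -0.0, -5.1] [0.0, 0.0, 0.0]
[-17.2, -0.0, -10.1] [0.0, 0.0, 0.0]
[-25.9, -0.0, -15.2] [0.0, 0.0, 0.0]
[-34.5, -0.1, -20.3] [0.0, 0.0, 0.0]
[-43.1, -0.1, -25.3] [0.0, 0.0, 0.0]
[-51.7, -0.1, -30.4] [0.0, 0.0, 0.0]
[-60.3, -0.1, -35.5] [0.0, 0.0, 0.0]
```

>>> {"method": "move_arm", "body": {"increments": [[[-8.6,0,-5.1],[0,0,0],50],[[-17.2,0,-10.1],[0,0,0],50],[[-25.9,0,-15.2],[0,0,0],50],[[-34.5,0,-20.3],[0,0,0],50],[[-43.1,0,-25.3],[0,0,0],50],[[-51.7,0,-30.4],[0,0,0],50],[[-60.3,0,-35.5],[0,0,0],50],[[-60.3,0,-35.5],[0,0,0],50]]}}

```text
time: 6.4
ee_pos: [530.3, 291.2, 167.8]
orientation: [-0.294, 2.085, 0.166]
wrist_force: [0.6, -0.5, -2.4]
finger_gap: 0.766
```

Run:
```python
from h import *
p,r=st(); save(p+[0,0,1],r)
# turn upright about the TCP while going forward/up a bit
path(p+[20,-30,80],tool([0,0,-1],yj),12)
```

```text
t 6.4 q [ 0.26  0.86 -1.36  2.38  2.24  1.31 -0.57] p [530.3 291.2 167.8] dq 0.033 F [ 0.6 -0.5 -2.4] gap 0.766
y [-0.275  0.961 -0.002] z [ 0.829  0.237 -0.506]
[-6.1, -2.9, -2.5] [-0.0, 0.087, -0.001]
[-12.3, -5.7, -5.1] [-0.001, 0.173, -0.001]
[-18.4, -8.6, -7.6] [-0.001, 0.26, -0.002]
[-24.5, -11.5, -10.2] [-0.002, 0.347, -0.002]
[-30.7, -14.4, -12.7] [-0.002, 0.433, -0.003]
[-36.8, -17.2, -15.2] [-0.003, 0.52, -0.003]
[-43.0, -20.1, -17.8] [-0.003, 0.607, -0.004]
[-49.1, -23.0, -20.3] [-0.004, 0.693, -0.004]
[-55.2, -25.9, -22.9] [-0.004, 0.78, -0.005]
[-61.4, -28.7, -25.4] [-0.005, 0.867, -0.005]
[-67.5, -31.6, -27.9] [-0.005, 0.954, -0.006]
[-73.6, -34.5, -30.5] [-0.006, 1.04, -0.006]
```

>>> {"method": "move_arm", "body": {"increments": [[[-6.1,-2.9,-2.5],[0,0.087,0],50],[[-12.3,-5.7,-5.1],[0,0.173,0],50],[[-18.4,-8.6,-7.6],[0,0.26,0],50],[[-24.5,-11.5,-10.2],[0,0.347,0],50],[[-30.7,-14.4,-12.7],[0,0.433,0],50],[[-36.8,-17.2,-15.2],[0,0.52,0],50]]}}

```text
time: 7.15
ee_pos: [539.8, 275.3, 205.6]
orientation: [-0.367, 2.604, 0.092]
wrist_force: [0.8, -1.2, -3.8]
finger_gap: 0.763
```

Run:
```python
from h import *
p,r=st(); save(p+[0,0,1],r)
path([560,255,250],tool([0,0,-1],yj),8)
```

```text
t 7.15 q [ 0.4   0.57 -1.34  2.05  1.24  0.84  0.24] p [539.8 275.3 205.6] dq 1.413 F [ 0.8 -1.2 -3.8] gap 0.763
y [-0.276  0.961 -0.003] z [ 0.474  0.133 -0.871]
[-4.2, -3.2, -3.9] [-0.001, 0.064, -0.001]
[-8.3, -6.3, -7.7] [-0.001, 0.129, -0.002]
[-12.5, -9.5, -11.6] [-0.002, 0.193, -0.003]
[-16.7, -12.6, -15.4] [-0.003, 0.257, -0.003]
[-20.8, -15.8, -19.3] [-0.003, 0.321, -0.004]
[-25.0, -18.9, -23.2] [-0.004, 0.386, -0.005]
[-29.2, -22.1, -27.0] [-0.005, 0.45, -0.006]
[-33.3, -25.2, -30.9] [-0.005, 0.514, -0.007]
```

>>> {"method": "move_arm", "body": {"increments": [[[-4.2,-3.2,-3.9],[0,0.064,0],50],[[-8.3,-6.3,-7.7],[0,0.129,0],50],[[-12.5,-9.5,-11.6],[0,0.193,0],50],[[-16.7,-12.6,-15.4],[0,0.257,0],50],[[-20.8,-15.8,-19.3],[0,0.321,0],50],[[-25,-18.9,-23.2],[0,0.386,0],50],[[-29.2,-22.1,-27],[0,0.45,0],50],[[-33.3,-25.2,-30.9],[0,0.5,0],50],[[-33.3,-25.2,-30.9],[0,0.5,0],50]]}}

```text
time: 8.28
ee_pos: [561.1, 255.3, 248.4]
orientation: [-0.433, 3.094, 0.001]
wrist_force: [0.4, -0.1, -3.4]
finger_gap: 0.766
```

Run:
```python
from h import *
p,r=st(); save(p+[0,0,1],r)
path([618,21,255],tool([0,0,-1],yj),12)
```

```text
t 8.28 q [ 0.33  0.72 -1.32  1.64  0.73  1.35  0.75] p [561.1 255.3 248.4] dq 0.043 F [ 0.4 -0.1 -3.4] gap 0.766
y [-0.275  0.962 -0.002] z [ 0.017  0.003 -1.   ]
[0.8, -20.1, -0.5] [-0.0, 0.001, -0.001]
[1.6, -40.2, -0.9] [-0.0, 0.003, -0.001]
[2.4, -60.2, -1.4] [-0.0, 0.004, -0.002]
[3.2, -80.3, -1.8] [-0.001, 0.006, -0.003]
[4.0, -100.4, -2.3] [-0.001, 0.007, -0.004]
[4.8, -120.5, -2.7] [-0.001, 0.009, -0.004]
[5.6, -140.6, -3.2] [-0.001, 0.01, -0.005]
[6.4, -160.6, -3.6] [-0.001, 0.012, -0.006]
[7.2, -180.7, -4.1] [-0.001, 0.013, -0.007]
[8.0, -200.8, -4.5] [-0.001, 0.015, -0.007]
[8.8, -220.9, -5.0] [-0.002, 0.016, -0.008]
[9.6, -240.9, -5.4] [-0.002, 0.018, -0.009]
```

>>> {"method": "move_arm", "body": {"increments": [[[0.8,-20,-0.5],[0,0.001,0],50],[[1.6,-40,-0.9],[0,0.003,0],50],[[2.4,-60,-1.4],[0,0.004,0],50],[[3.2,-80,-1.8],[0,0.006,0],50],[[4,-100,-2.3],[0,0.007,0],50],[[4.8,-120,-2.7],[0,0.009,0],50],[[5.6,-140,-3.2],[0,0.01,0],50],[[6.4,-160,-3.6],[0,0.012,0],50],[[7.2,-180,-4.1],[0,0.013,0],50],[[8,-200,-4.5],[0,0.015,0],50],[[8.8,-221,-5],[-0.002,0.016,-0.008],50],[[9.6,-241,-5.4],[-0.002,0.018,-0.009],50]]}}

```text
time: 9.78
ee_pos: [617.6, 20.0, 254.4]
orientation: [0.45, -3.108, -0.001]
wrist_force: [-0.1, 0.3, -3.1]
finger_gap: 0.768
```

>>> {"method": "move_arm", "body": {"increments": [[[0,0,0],[0,0,0],50]]}}

```text
time: 9.9
ee_pos: [618.0, 19.0, 253.9]
orientation: [0.444, -3.109, -0.001]
wrist_force: [0.3, 1.5, -2.3]
finger_gap: 0.766
```

Run:
```python
from h import *
p,r=st(); print((p-rim)); look(4,(240,120),(250,130),f=3)
```

```text
t 9.9 q [ 0.72  0.74 -1.33  1.61  0.73  1.38  1.15] p [618.   19.  253.9] dq 0.029 F [ 0.3  1.5 -2.3] gap 0.766
y [-0.28   0.96   0.001] z [-0.001  0.001 -1.   ]
[  90.80725593 -270.82284167  155.72090713]
```

View pics/look4.png

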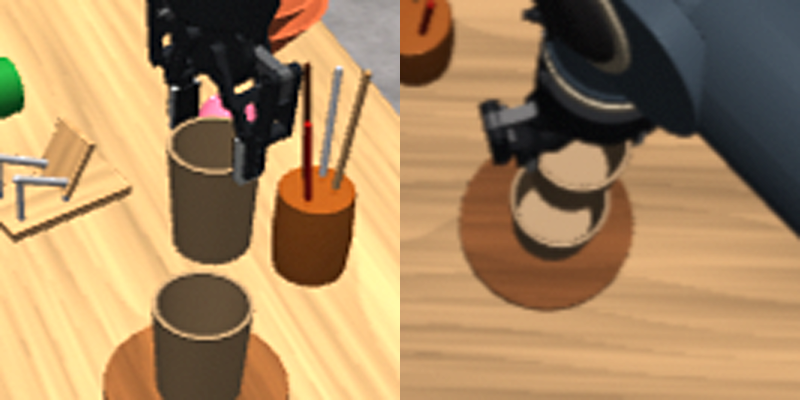

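The crops show the middle beaker hanging about upright over the large one. In the side crop its rim spans (168..256,118..172) and its foot bottom is at y≈263. I'll compare that with the upright model.

Run:
```python
from h import *
for n,o in(("side",(240,120)),("top",(250,130))):
    for nm,c,r,z in(("mid rim",[618,19],34,256),("mid foot",[618,19],29,168),("large rim",LG,39.5,104),("large foot",LG,34,16)):
        e=ext(n,circ([*c,z],[0,0,1],r)); print(n,nm,((e-np.r_[o,o])*400/133).round(0))
# edge-enhanced 5x side crop with overlay of model
L=[]
for n,(x,y) in(("side",(280,145)),("top",(280,160))):
    im=cv2.imread(f"pics/{n}4.png"); f=5
    c=np.clip(1.5*cv2.resize(im[y:y+110,x:x+80],None,fx=f,fy=f,interpolation=2).astype(float),0,255).astype(np.uint8)
    for cc,r,z,col in(([618,19],34,256,(0,255,0)),([618,19],29,168,(0,255,0)),(LG,39.5,104,(255,0,255)),(LG,34,16,(255,0,255))):
        q=((proj(n,circ([*cc,z],[0,0,1],r))-[x,y]+.5)*f).astype(int); cv2.polylines(c,[q],True,col,1)
    L.append(c)
cv2.imwrite("pics/ov4.png",np.hstack(L))
```

```text
side mid rim [162. 117. 260. 175.]
side mid foot [166. 217. 245. 267.]
side large rim [149. 271. 252. 340.]
side large foot [154. 356. 239. 416.]
top mid rim [131.  93. 233. 191.]
top mid foot [131. 138. 210. 214.]
top large rim [111. 149. 211. 246.]
top large foot [113. 183. 193. 261.]
```

View pics/ov4.png

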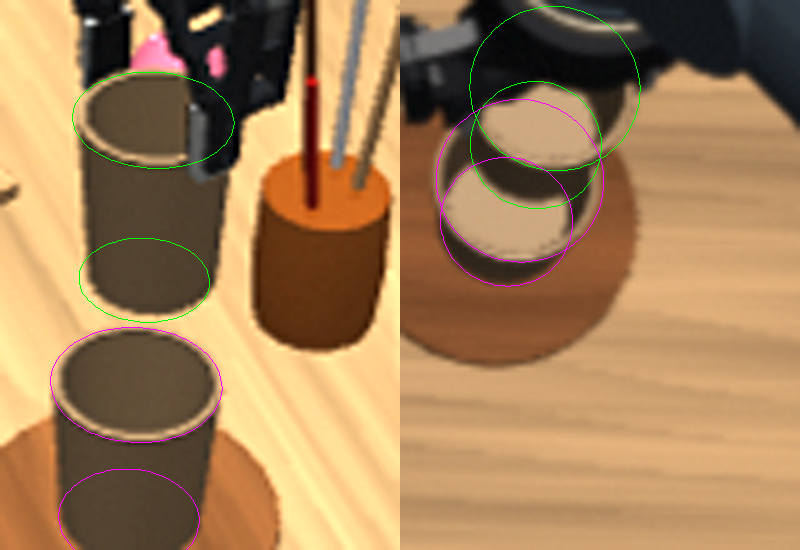

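Overlay: the large beaker matches the model within about 1 px. The middle's rim agrees too, but its foot sits about 1.4 px (≈3.5 mm) toward +x (x 88..215 drawn, 79..210 predicted), a tilt of about 0.04 rad about the jaw axis. I'll correct that and lower part way.

>>> {"method": "move_arm", "body": {"increments": [[[0,1,5],[0,0.02,0],50],[[0,1.6,10],[0,0.04,0],50],[[0,1.6,20],[0,0.04,0],50],[[0,1.6,30],[0,0.04,0],50],[[0,1.6,40],[0,0.04,0],50],[[0,1.6,50],[0,0.04,0],50],[[0,1.6,58],[0,0.04,0],50],[[0,1.6,64],[0,0.04,0],50],[[0,1.6,70],[0,0.04,0],50],[[0,1.6,76],[0,0.04,0],50],[[0,1.6,80],[0,0.04,0],50],[[0,1.6,80],[0,0.04,0],50]]}}

```text
time: 11.5
ee_pos: [616.6, 22.9, 174.1]
orientation: [0.445, -3.069, 0.007]
wrist_force: [-0.8, 0.7, -1.5]
finger_gap: 0.768
```

Run:
```python
from h import *
p,r=st(); 
from plant import optics
L=[]
for n,(x,y) in(("side",(280,175)),("top",(270,160))):
    im=np.ascontiguousarray(optics.get_image(n)["img"][:,:,::-1]); cv2.imwrite(f"pics/{n}5.png",im); f=5
    c=np.clip(1.5*cv2.resize(im[y:y+110,x:x+80],None,fx=f,fy=f,interpolation=2).astype(float),0,255).astype(np.uint8)
    for cc,rr,z,col in((p[:2],34,p[2]+2,(0,255,0)),(LG,39.5,104,(255,0,255)),(LG,34,16,(255,0,255))):
        q=((proj(n,circ([*cc,z],[0,0,1],rr))-[x,y]+.5)*f).astype(int); cv2.polylines(c,[q],True,col,1)
    L.append(c)
cv2.imwrite("pics/ov5.png",np.hstack(L))
```

```text
t 11.5 q [ 0.67  0.82 -1.26  1.68  0.79  1.31  1.1 ] p [616.6  22.9 174.1] dq 0.009 F [-0.8  0.7 -1.5] gap 0.768
y [-0.284  0.959  0.001] z [-0.04  -0.011 -0.999]
```

View pics/ov5.png

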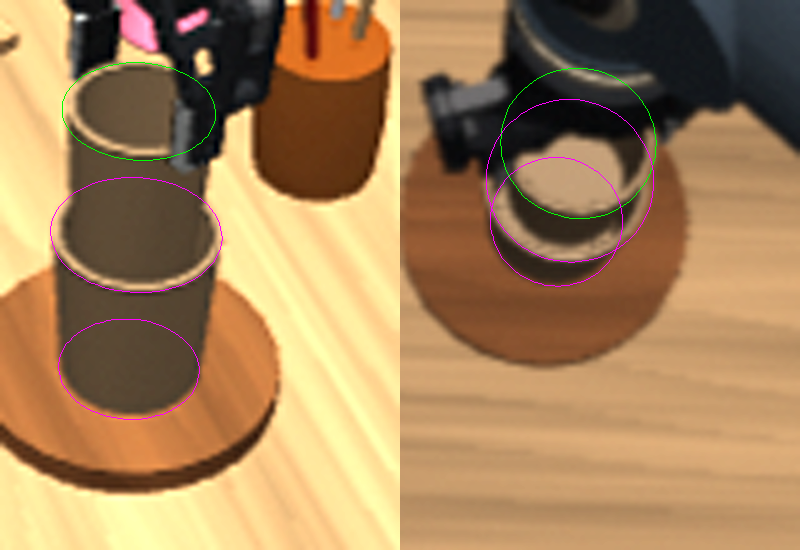

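The middle's foot is about 16 mm inside the large one with even clearance; the side crop puts the body centre at x≈137 against the large rim centre at 136. Next I'll lower further, correcting about 2 mm sideways.

>>> {"method": "move_arm", "body": {"increments": [[[-0.6,-1,4],[0,0,0],50],[[-0.8,-2,8],[0,0,0],50],[[-1,-2,12],[0,0,0],50],[[-1.1,-2,16],[0,0,0],50],[[-1.3,-2,20],[0,0,0],50],[[-1.5,-2,24],[0,0,0],50],[[-1.6,-2,28],[0,0,0],50],[[-1.8,-2,32],[0,0,0],50],[[-1.9,-2,36],[0,0,0],50],[[-2,-2,39],[0,0,0],50],[[-2.2,-2,42],[0,0,0],50],[[-2.2,-2,42],[0,0,0],50]]}}

```text
time: 13.1
ee_pos: [617.7, 21.4, 132.1]
orientation: [0.445, -3.069, 0.007]
wrist_force: [0.4, 0.9, -3.1]
finger_gap: 0.765
```

Run:
```python
from h import *
st()
```

```text
t 13.1 q [ 0.65  0.86 -1.22  1.71  0.84  1.25  1.08] p [617.7  21.4 132.1] dq 0.006 F [ 0.4  0.9 -3.1] gap 0.765
y [-0.284  0.959  0.001] z [-0.04  -0.01  -0.999]
```

>>> {"method": "move_arm", "body": {"increments": [[[-0.1,0,2],[0,0,0],50],[[-0.2,0,4],[0,0,0],50],[[-0.2,0,6],[0,0,0],50],[[-0.3,0,8],[0,0,0],50],[[-0.4,0,10],[0,0,0],50],[[-0.4,0,10],[0,0,0],50]]}}

```text
time: 13.85
ee_pos: [617.6, 21.7, 122.2]
orientation: [0.446, -3.069, 0.006]
wrist_force: [-1.2, 1.5, -3.4]
finger_gap: 0.762
```

>>> {"method": "move_arm", "body": {"increments": [[[0,0,1],[0,0,0],50],[[-0.1,0,2],[0,0,0],50],[[-0.1,0,2],[0,0,0],50]]}}

```text
time: 14.22
ee_pos: [617.8, 21.6, 120.4]
orientation: [0.445, -3.069, 0.007]
wrist_force: [-0.5, 2.0, -1.9]
finger_gap: 0.765
```

>>> {"method": "move_arm", "body": {"increments": [[[0,0,1],[0,0,0],50],[[0,0,1],[0,0,0],50]]}}

```text
time: 14.48
ee_pos: [617.7, 21.5, 119.3]
orientation: [0.445, -3.069, 0.007]
wrist_force: [-0.5, 3.0, -1.2]
finger_gap: 0.762
```

>>> {"method": "move_arm", "body": {"increments": [[[0,0,1],[0,0,0],50],[[0,0,1],[0,0,0],50]]}}

```text
time: 14.72
ee_pos: [617.7, 21.3, 118.3]
orientation: [0.445, -3.069, 0.007]
wrist_force: [-0.8, 2.4, -1.8]
finger_gap: 0.765
```

>>> {"method": "move_arm", "body": {"increments": [[[0,0,0.7],[0,0,0],50],[[0,0,0.7],[0,0,0],50]]}}

```text
time: 14.98
ee_pos: [617.7, 21.3, 117.6]
orientation: [0.445, -3.069, 0.007]
wrist_force: [-1.4, 2.3, -2.0]
finger_gap: 0.764
```

>>> {"method": "move_arm", "body": {"increments": [[[0,0.5,0.8],[0,0,0],50],[[0,0.5,0.8],[0,0,0],50]]}}

```text
time: 15.22
ee_pos: [617.5, 21.4, 116.6]
orientation: [0.445, -3.069, 0.008]
wrist_force: [-0.0, 2.5, -1.9]
finger_gap: 0.766
```

>>> {"method": "move_arm", "body": {"increments": [[[0,0,0.8],[0,0,0],50],[[0,0,0.8],[0,0,0],50]]}}

```text
time: 15.48
ee_pos: [617.5, 21.5, 116.2]
orientation: [0.445, -3.069, 0.008]
wrist_force: [-1.1, 1.6, 1.0]
finger_gap: 0.764
```

>>> {"method": "move_arm", "body": {"increments": [[[0,0,0.8],[0,0,0],50],[[0,0,0.8],[0,0,0],50]]}}

```text
time: 15.72
ee_pos: [617.7, 21.6, 116.1]
orientation: [0.445, -3.07, 0.009]
wrist_force: [-2.5, -0.2, 4.9]
finger_gap: 0.769
```

Contact built up gently (Fz from −2 to +5 N) at TCP z 116, the expected home height. Releasing and rising.

>>> {"method": "move_arm", "body": {"increments": [[[0,0,-0.5],[0,0,0],70],[[0,0,-0.5],[0,0,0],76],[[0,0,-0.5],[0,0,0],80],[[0,0,-0.5],[0,0,0],80],[[0.3,0,-8],[0,0,0],80],[[0.6,0,-20],[0,0,0],80],[[1.6,0,-40],[0,0,0],80],[[2.5,0,-70],[0,0,0],80],[[4,0,-110],[0,-0.04,0],85],[[4,0,-110],[0,-0.04,0],85]]}}

```text
time: 16.98
ee_pos: [619.2, 23.1, 230.4]
orientation: [-0.45, 3.102, 0.001]
wrist_force: [0.1, 0.3, 0.3]
finger_gap: 0.994
```

Run:
```python
from h import *
p,r=st(); save(p+[0,0,1],r)
path([592.7,-318.7,240],tool([0,0,-1],yj),8)
from plant import optics
L=[]
for n,(x,y) in(("side",(280,175)),("top",(270,160))):
    im=np.ascontiguousarray(optics.get_image(n)["img"][:,:,::-1]); cv2.imwrite(f"pics/{n}6.png",im); f=5
    c=np.clip(1.5*cv2.resize(im[y:y+110,x:x+80],None,fx=f,fy=f,interpolation=2).astype(float),0,255).astype(np.uint8)
    for cc,rr,z,col in(([617.7,21.5],34,120,(0,255,0)),(LG,39.5,104,(255,0,255)),(LG,34,16,(255,0,255))):
        q=((proj(n,circ([*cc,z],[0,0,1],rr))-[x,y]+.5)*f).astype(int); cv2.polylines(c,[q],True,col,1)
    L.append(c)
cv2.imwrite("pics/ov6.png",np.hstack(L))
```

```text
t 16.98 q [ 0.71  0.75 -1.31  1.65  0.75  1.33  1.14] p [619.2  23.1 230.4] dq 0.058 F [0.1 0.3 0.3] gap 0.994
y [-0.284  0.959 -0.   ] z [ 0.007  0.002 -1.   ]
[15.3, -40.0, -1.2] [-0.0, 0.001, 0.0]
[30.6, -80.0, -2.3] [-0.0, 0.002, 0.0]
[45.9, -120.1, -3.5] [-0.0, 0.003, 0.001]
[61.3, -160.1, -4.7] [-0.0, 0.003, 0.001]
[76.6, -200.1, -5.9] [-0.0, 0.004, 0.001]
[91.9, -240.1, -7.0] [-0.0, 0.005, 0.001]
[107.2, -280.1, -8.2] [-0.0, 0.006, 0.001]
[122.5, -320.2, -9.4] [-0.0, 0.007, 0.001]
```

View pics/ov6.png

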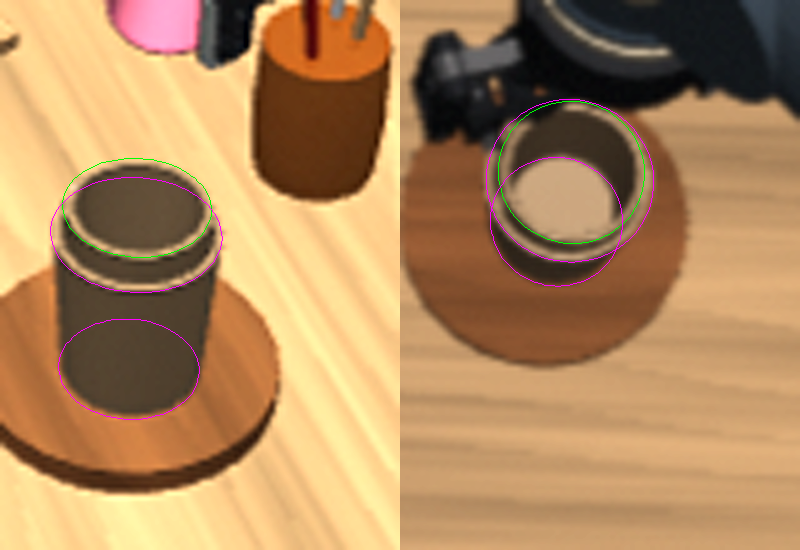

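The side crop shows the middle rim lying on the predicted home ellipse (z = 120), and the top view shows it concentric. It is home. Next is the small one, checking clearance to the blue one to choose the jaw direction.

Run:
```python
from h import *
b=np.array([407.9,232.5]); f=lambda p:proj("top",[[p[0],p[1],88]])[0]-b
B=least_squares(f,[560,-250]).x; d=B-SM; print("blue",B.round(1),"dist",np.linalg.norm(d).round(1),"dir deg",np.degrees(np.arctan2(d[1],d[0])).round(1))
p,r=load()
p,r=st(); save(p+[0,0,1],r)
for ang in (106.4,): pass
j=np.array([d[1],-d[0]]); j/=np.linalg.norm(j); 
if j@yj[:2]<0:j=-j
print("jaw dir",j, np.degrees(np.arctan2(j[1],j[0])), "vs now",np.degrees(np.arctan2(yj[1],yj[0])))
```

```text
blue [ 539.8 -229.3] dist 103.9 dir deg 120.6
t 17.07 q [ 0.71  0.75 -1.3   1.65  0.75  1.33  1.14] p [618.   21.7 226.5] dq 0.028 F [ 0.2 -0.3  0.2] gap 0.994
y [-0.284  0.959 -0.   ] z [ 0.001  0.    -1.   ]
jaw dir [0.86076345 0.50900519] 30.597588479904935 vs now 106.44128049788051
```

Run:
```python
from h import *
p,r=st(); save(p+[0,0,1],r)
path([592.7,-318.7,200],tool([0,0,-1],[.707,.707,0]),11)
```

```text
t 17.07 q [ 0.71  0.75 -1.3   1.65  0.75  1.33  1.14] p [618.   21.7 226.5] dq 0.028 F [ 0.2 -0.3  0.2] gap 0.994
y [-0.284  0.959 -0.   ] z [ 0.001  0.    -1.   ]
[11.0, -29.0, 2.5] [0.0, 0.0, 0.098]
[22.0, -58.0, 5.0] [0.0, 0.0, 0.195]
[33.0, -87.1, 7.5] [0.0, 0.0, 0.293]
[44.0, -116.1, 10.0] [0.0, 0.0, 0.39]
[55.0, -145.1, 12.5] [0.0, 0.0, 0.488]
[66.0, -174.1, 15.0] [0.0, 0.0, 0.585]
[77.0, -203.1, 17.5] [0.0, 0.0, 0.683]
[87.9, -232.1, 20.0] [0.0, 0.0, 0.781]
[98.9, -261.2, 22.5] [0.0, 0.0, 0.878]
[109.9, -290.2, 25.0] [0.0, 0.001, 0.976]
[120.9, -319.2, 27.5] [0.0, 0.001, 1.073]
```

>>> {"method": "move_arm", "body": {"increments": [[[11,-29,2.5],[0,0,0.098],85],[[22,-58,5],[0,0,0.195],85],[[33,-87,7.5],[0,0,0.293],85],[[44,-116,10],[0,0,0.39],85],[[55,-145,12.5],[0,0,0.488],85],[[66,-174,15],[0,0,0.585],85],[[77,-203,17.5],[0,0,0.683],85],[[88,-232,20],[0,0,0.781],85],[[99,-261,22.5],[0,0,0.878],85],[[110,-290,25],[0,0.001,0.976],85],[[121,-319,27.5],[0,0.001,1.073],85],[[121,-319,27.5],[0,0.001,1.073],85]]}}

```text
time: 18.58
ee_pos: [591.2, -322.6, 196.1]
orientation: [-1.21, -2.895, 0.002]
wrist_force: [-0.3, 0.6, -0.1]
finger_gap: 0.991
```

Run:
```python
from h import *
p,r=st(); save(p+[0,0,1],r)
path([592.7,-318.7,118],tool([0,0,-1],[.707,.707,0]),5)
```

```text
t 18.57 q [ 1.08  0.74 -1.04  1.54  0.66  1.25  0.71] p [ 591.2 -322.6  196.1] dq 0.057 F [-0.3  0.6 -0.1] gap 0.991
y [ 0.712  0.703 -0.003] z [-0.004  0.    -1.   ]
[0.3, 0.8, 15.8] [-0.001, -0.001, -0.001]
[0.6, 1.6, 31.6] [-0.001, -0.001, -0.003]
[0.9, 2.4, 47.5] [-0.002, -0.002, -0.004]
[1.2, 3.2, 63.3] [-0.002, -0.002, -0.005]
[1.5, 4.0, 79.1] [-0.003, -0.003, -0.006]
```

>>> {"method": "move_arm", "body": {"increments": [[[0.3,0.8,15.8],[0,0,0],85],[[0.6,1.6,31.6],[-0.001,-0.001,-0.003],85],[[0.9,2.4,47.5],[-0.002,-0.002,-0.004],85],[[1.2,3.2,63.3],[-0.002,-0.002,-0.005],85],[[1.5,4,79.1],[-0.003,-0.003,-0.006],85],[[1.5,4,79.1],[-0.003,-0.003,-0.006],85]]}}

```text
time: 19.32
ee_pos: [593.2, -314.2, 116.6]
orientation: [-1.192, -2.906, -0.003]
wrist_force: [0.2, -0.2, 0.1]
finger_gap: 0.996
```

Run:
```python
from h import *
p,r=st(); save(p+[0,0,1],r)
path([592.4,-318.2,86.5],tool([0,0,-1],[.707,.707,0]),4)
```

```text
t 19.32 q [ 1.05  0.81 -0.99  1.62  0.73  1.13  0.66] p [ 593.2 -314.2  116.6] dq 0.027 F [ 0.2 -0.2  0.1] gap 0.996
y [0.702 0.712 0.001] z [-0.     0.002 -1.   ]
[-0.6, -0.9, 7.8] [0.0, -0.0, 0.002]
[-1.1, -1.7, 15.5] [0.001, -0.001, 0.003]
[-1.7, -2.6, 23.3] [0.001, -0.001, 0.005]
[-2.2, -3.4, 31.1] [0.001, -0.002, 0.007]
```

>>> {"method": "move_arm", "body": {"increments": [[[-0.6,-0.9,7.8],[0,0,0.002],85],[[-1.1,-1.7,15.5],[0,0,0.003],85],[[-1.7,-2.6,23.3],[0.001,-0.001,0.005],85],[[-2.2,-3.4,31.1],[0.001,-0.002,0.007],85],[[-2.2,-3.4,31.1],[0.001,-0.002,0.007],85],[[-2.2,-3.4,31.1],[0.001,-0.002,0.007],85]]}}

```text
time: 20.08
ee_pos: [593.6, -318.3, 87.5]
orientation: [1.202, 2.899, 0.001]
wrist_force: [-0.6, 0.3, 0.4]
finger_gap: 0.996
```

Run:
```python
from h import *
st(); look(7,(330,290),(390,170),f=4)
```

```text
t 20.07 q [ 1.04  0.84 -0.97  1.64  0.77  1.09  0.63] p [ 593.6 -318.3   87.5] dq 0.006 F [-0.6  0.3  0.4] gap 0.996
y [0.707 0.707 0.002] z [ 0.004 -0.001 -1.   ]
```

View pics/look7.png

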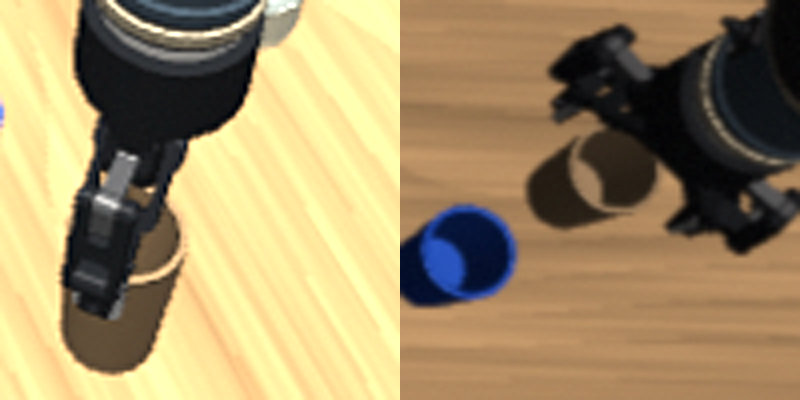

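The crops show the fingers straddling the small buff beaker, with the near finger at side crop (100,270) over its rim and the blue one well clear. Lowering 2 mm and closing. That was the last picture I may view, so later checks use numbers.

>>> {"method": "move_arm", "body": {"increments": [[[0,0,2],[0,0,0],85],[[0,0,2],[0,0,0],65],[[0,0,2],[0,0,0],58],[[0,0,2],[0,0,0],50],[[0,0,2],[0,0,0],42],[[0,0,2],[0,0,0],40],[[0,0,2],[0,0,0],40]]}}

```text
time: 21.05
ee_pos: [594.0, -318.5, 86.1]
orientation: [1.201, 2.898, 0.001]
wrist_force: [0.5, -0.6, 5.9]
finger_gap: 0.626
```

Run:
```python
from h import *
st()
```

```text
t 21.05 q [ 1.04  0.84 -0.97  1.64  0.77  1.08  0.63] p [ 594.  -318.5   86.1] dq 0.001 F [ 0.5 -0.6  5.9] gap 0.626
y [0.708 0.707 0.002] z [ 0.005 -0.001 -1.   ]
```

>>> {"method": "move_arm", "body": {"increments": [[[0,0,-6],[0,0,0],40],[[0,0,-18],[0,0,0],40],[[0,0,-36],[0,0,0],40],[[0,0,-56],[0,0,0],40],[[0,0,-76],[0,0,0],40],[[0,0,-96],[0,0,0],40],[[0,0,-116],[0,0,0],40],[[0,0,-134],[0,0,0],40],[[0,0,-146],[0,0,0],40],[[0,0,-154],[0,0,0],40],[[0,0,-154],[0,0,0],40],[[0,0,-154],[0,0,0],40]]}}

```text
time: 22.55
ee_pos: [592.5, -318.3, 238.5]
orientation: [1.202, 2.9, 0.0]
wrist_force: [-0.4, 0.0, -1.6]
finger_gap: 0.622
```

Run:
```python
from h import *
p,r=st(); save(p+[0,0,1],r)
path([617.7,21.5,243],tool([.005,-.001,-1],[.707,.707,0]),12)
```

```text
t 22.55 q [ 1.09  0.7  -1.07  1.5   0.63  1.31  0.73] p [ 592.5 -318.3  238.5] dq 0.003 F [-0.4  0.  -1.6] gap 0.622
y [0.708 0.707 0.001] z [ 0.002 -0.001 -1.   ]
[18.5, 21.5, -0.3] [-0.0, -0.0, -0.0]
[37.1, 43.0, -0.6] [-0.0, -0.0, -0.0]
[55.6, 64.5, -0.9] [-0.0, -0.001, -0.0]
[74.2, 86.0, -1.2] [-0.001, -0.001, -0.0]
[92.7, 107.5, -1.5] [-0.001, -0.001, -0.0]
[111.3, 129.0, -1.8] [-0.001, -0.001, -0.0]
[129.8, 150.5, -2.1] [-0.001, -0.001, -0.0]
[148.4, 172.0, -2.4] [-0.001, -0.002, -0.0]
[166.9, 193.5, -2.7] [-0.001, -0.002, -0.0]
[185.5, 214.9, -3.0] [-0.002, -0.002, -0.0]
[204.0, 236.4, -3.3] [-0.002, -0.002, -0.001]
[222.6, 257.9, -3.6] [-0.002, -0.002, -0.001]
```

>>> {"method": "move_arm", "body": {"increments": [[[18.5,21.5,-0.3],[0,0,0],40],[[37.1,43,-0.6],[0,0,0],40],[[55.6,64.5,-0.9],[0,0,0],40],[[74.2,86,-1.2],[0,0,0],40],[[92.7,107.5,-1.5],[0,0,0],40],[[111.3,129,-1.8],[0,0,0],40],[[129.8,150.5,-2.1],[0,0,0],40],[[148.4,172,-2.4],[0,0,0],40],[[166.9,193.5,-2.7],[0,0,0],40],[[185.5,215,-3],[0,0,0],40],[[204,236.4,-3.3],[0,0,0],40],[[222.6,258,-3.6],[0,0,0],40]]}}

```text
time: 24.05
ee_pos: [617.8, 22.3, 241.9]
orientation: [1.202, 2.9, -0.0]
wrist_force: [0.8, 0.1, -1.5]
finger_gap: 0.627
```

>>> {"method": "move_arm", "body": {"increments": [[[0,0,0],[0,0,0],40],[[0,0,0],[0,0,0],40],[[0,0,0],[0,0,0],40]]}}

```text
time: 24.42
ee_pos: [618.2, 20.0, 242.2]
orientation: [1.205, 2.898, -0.001]
wrist_force: [0.3, 0.1, -2.0]
finger_gap: 0.625
```

Run:
```python
from h import *
from plant import optics
p,r=st()
im=np.ascontiguousarray(optics.get_image("side")["img"][:,:,::-1]); cv2.imwrite("pics/side8.png",im)
im=np.ascontiguousarray(optics.get_image("top")["img"][:,:,::-1]); cv2.imwrite("pics/top8.png",im)
im=cv2.imread("pics/side8.png")
e=ext("side",np.vstack([circ([*p[:2],p[2]+2.5],[0,0,1],28.5),circ([*p[:2],p[2]-85.5],[0,0,1],23.5)])); print("pred",e.round(1))
# grey rows across the held body: brightness profile
g=im.sum(2)
for row in np.linspace(e[1]+8,e[3]-4,8).astype(int): print(row," ".join(str(v) for v in g[row,int(e[0])-6:int(e[2])+7]))
```

```text
t 24.43 q [ 0.63  0.61 -1.1   1.64  0.57  1.25  0.2 ] p [618.2  20.  242.2] dq 0.004 F [ 0.3  0.1 -2. ] gap 0.625
y [0.709 0.705 0.001] z [ 0.002 -0.002 -1.   ]
pred [296.4 164.4 323.2 210.9]
172 402 396 387 390 400 416 408 370 257 106 30 24 27 33 23 25 29 15 170 170 129 139 147 147 146 145 142 143 140 137 126 145 306 307 229 353 400 402 403 409
177 401 397 395 398 393 385 401 216 91 168 106 42 26 49 40 35 32 46 165 187 130 134 142 147 143 141 139 139 156 217 320 256 131 144 177 376 411 393 385 391
182 383 380 386 394 392 392 407 252 118 111 109 63 34 37 31 24 17 85 173 177 122 115 118 120 117 116 118 116 115 114 110 101 228 355 376 372 393 411 412 408
187 369 368 380 384 376 380 398 295 151 112 116 120 120 123 124 124 124 124 124 122 122 121 122 117 118 117 116 116 114 113 105 146 355 413 398 383 373 370 379 396
192 400 394 383 367 366 387 394 284 143 110 116 122 125 124 124 127 124 124 123 124 123 120 117 118 117 117 116 118 114 110 97 339 392 384 381 385 402 401 389 385
197 394 394 398 400 395 379 370 325 176 106 119 119 121 125 126 122 125 122 121 120 121 120 121 118 117 119 114 115 110 91 271 369 379 379 382 384 380 374 380 413
201 343 374 393 393 395 409 406 400 212 101 115 124 123 125 125 126 120 123 123 121 121 116 118 119 115 116 114 115 103 160 380 405 374 374 373 375 380 383 380 390
206 350 345 333 331 374 399 397 405 427 254 117 117 120 121 127 125 122 125 124 121 120 118 117 116 117 112 107 109 292 397 413 414 421 424 399 371 371 381 393 408
```

```bash
cat >> h.py <<'E'
def edges(img,n,hull_pts,rows,thr=255):
    "measured minus model left/right silhouette edges per row (px)"
    g=img.astype(int).sum(2); h=cv2.convexHull(hull_pts.astype(np.float32))[:,0]; out=[]
    for r in rows:
        xs=[]
        for i in range(len(h)):
            A,B=h[i-1],h[i]
            if (A[1]-r)*(B[1]-r)<=0 and A[1]!=B[1]: xs.append(A[0]+(r-A[1])*(B[0]-A[0])/(B[1]-A[1]))
        l,rr=min(xs),max(xs); c=int((l+rr)/2); row=g[r]
        i=c
        while row[i]<thr:i-=1
        L=i+(row[i]-thr)/(row[i]-row[i+1]); i=c
        while row[i]<thr:i+=1
        Rr=i-(row[i]-thr)/(row[i]-row[i-1]); out.append((r,round(L-l,2),round(Rr-rr,2)))
    return out
E
python3 - <<'E'
from h import *
p=np.array([618.2,20.,242.2]); im=cv2.imread("pics/side8.png")
H=np.vstack([proj("side",circ([*p[:2],p[2]+2.5],[0,0,1],28.5)),proj("side",circ([*p[:2],p[2]-85.5],[0,0,1],23.5))])
print(edges(im,"side",H,range(186,210,3)))
# reference: middle rim standing proud & large body, current picture
c=[617.7,21.5]
H=np.vstack([proj("side",circ([*c,104],[0,0,1],39.5)),proj("side",circ([*c,16],[0,0,1],34))]); print("large",edges(im,"side",H,range(230,254,4)))
H=proj("side",circ([*c,120],[0,0,1],34)); print(ext("side",circ([*c,120],[0,0,1],34)))
g=im.astype(int).sum(2)
for r in (212,214,216): print(r,g[r,285:330].tolist())
E
```

```text
[(186, np.float64(0.09), np.float64(0.13)), (189, np.float64(0.24), np.float64(-0.01)), (192, np.float64(0.09), np.float64(0.18)), (195, np.float64(0.3), np.float64(0.29)), (198, np.float64(0.1), np.float64(0.09)), (201, np.float64(0.32), np.float64(0.3)), (204, np.float64(0.52), np.float64(0.14)), (207, np.float64(0.87), np.float64(-0.6))]
large [(230, np.float64(9.48), np.float64(-6.24)), (234, np.float64(-0.16), np.float64(6.27)), (238, np.float64(-13.49), np.float64(10.42)), (242, np.float64(-15.26), np.float64(13.03)), (246, np.float64(-16.4), np.float64(14.62)), (250, np.float64(-17.61), np.float64(15.91))]
[292.06593296 206.17129762 321.82954701 225.97345711]
212 [395, 395, 394, 394, 393, 385, 375, 363, 359, 409, 316, 149, 109, 125, 129, 134, 133, 136, 138, 138, 138, 142, 143, 145, 145, 146, 143, 147, 146, 146, 144, 141, 134, 157, 291, 352, 393, 405, 407, 413, 412, 418, 415, 387, 366]
214 [405, 395, 396, 397, 395, 398, 391, 376, 350, 316, 175, 109, 121, 125, 128, 132, 137, 139, 138, 140, 141, 144, 142, 143, 143, 148, 147, 146, 145, 144, 143, 139, 139, 133, 117, 266, 352, 403, 408, 407, 411, 413, 417, 422, 397]
216 [410, 405, 397, 392, 395, 403, 390, 276, 313, 253, 139, 115, 121, 129, 133, 133, 136, 137, 139, 138, 142, 141, 144, 143, 143, 144, 148, 144, 146, 144, 144, 142, 138, 134, 124, 143, 298, 304, 383, 412, 407, 416, 416, 412, 419]
```

The held beaker's edges agree with the upright model within 0.3 px, so it is upright and centred. Lowering.

>>> {"method": "move_arm", "body": {"increments": [[[0.7,0.3,4],[0,0,0],40],[[1.4,0.7,12],[0,0,0],40],[[1.4,0.7,20],[0,0,0],40],[[1.4,0.7,26],[0,0,0],40],[[1.4,0.7,30],[0,0,0],40],[[1.4,0.7,30],[0,0,0],40],[[1.4,0.7,30],[0,0,0],40]]}}

```text
time: 25.4
ee_pos: [617.9, 23.1, 212.9]
orientation: [1.202, 2.899, 0.001]
wrist_force: [0.3, -0.4, -1.3]
finger_gap: 0.621
```

Run:
```python
from h import *
p,r=st(); print(r.inv().apply(np.array([617.7,21.5,p[2]])-p), r.inv().apply([0,0,-1]))
```

```text
t 25.4 q [ 0.62  0.64 -1.08  1.67  0.6   1.2   0.18] p [617.9  23.1 212.9] dq 0.003 F [ 0.3 -0.4 -1.3] gap 0.621
y [0.708 0.707 0.002] z [ 0.004 -0.001 -1.   ]
[-1.02338263e+00 -1.26941450e+00  8.47488358e-04] [ 0.00324231 -0.00194628  0.99999285]
```

>>> {"method": "move_arm", "body": {"increments": [[[-0.5,-0.6,4],[0,0,0],40],[[-1,-1.2,10],[0,0,0],40],[[-1,-1.2,15],[0,0,0],40],[[-1,-1.2,20],[0,0,0],40],[[-1,-1.2,20],[0,0,0],40],[[-1,-1.2,20],[0,0,0],40]]}}

```text
time: 26.15
ee_pos: [617.7, 21.6, 192.8]
orientation: [1.202, 2.899, 0.001]
wrist_force: [-0.4, 0.5, -2.4]
finger_gap: 0.624
```

Run:
```python
from h import *
p,r=st(); print(r.inv().apply(np.array([617.7,21.5,p[2]])-p), r.inv().apply([0,0,-1]))
from plant import optics
im=np.ascontiguousarray(optics.get_image("side")["img"][:,:,::-1]); cv2.imwrite("pics/side9.png",im)
H=np.vstack([proj("side",circ([*p[:2],p[2]+2.5],[0,0,1],28.5)),proj("side",circ([*p[:2],p[2]-85.5],[0,0,1],23.5))]); print(ext("side",circ([*p[:2],p[2]+2.5],[0,0,1],28.5)))
print(edges(im,"side",H,range(200,208,1)))
```

```text
t 26.15 q [ 0.61  0.65 -1.06  1.69  0.62  1.17  0.17] p [617.7  21.6 192.8] dq 0.003 F [-0.4  0.5 -2.4] gap 0.624
y [0.707 0.707 0.002] z [ 0.003 -0.001 -1.   ]
[-0.01574257 -0.0826397  -0.00010271] [ 0.00303205 -0.00182044  0.99999375]
[295.33187674 182.09613667 321.3885461  198.45438982]
[(200, np.float64(0.35), np.float64(0.15)), (201, np.float64(0.35), np.float64(-0.16)), (202, np.float64(0.29), np.float64(-0.03)), (203, np.float64(0.24), np.float64(-0.06)), (204, np.float64(0.21), np.float64(-0.03)), (205, np.float64(0.46), np.float64(0.14)), (206, np.float64(0.4), np.float64(0.26)), (207, np.float64(0.38), np.float64(-0.22))]
```

>>> {"method": "move_arm", "body": {"increments": [[[0,0,4],[0,0,0],40],[[0,0,8],[0,0,0],40],[[0,0,12],[0,0,0],40],[[0,0,16],[0,0,0],40],[[0,0,20],[0,0,0],40],[[0,0,24],[0,0,0],40],[[0,0,28],[0,0,0],40],[[0,0,32],[0,0,0],40],[[0,0,36],[0,0,0],40],[[0.1,-0.1,40],[0,0,0],40],[[0.1,-0.1,40],[0,0,0],40]]}}

```text
time: 27.58
ee_pos: [617.4, 21.3, 152.3]
orientation: [1.202, 2.9, -0.0]
wrist_force: [0.6, 0.1, -1.9]
finger_gap: 0.627
```

>>> {"method": "move_arm", "body": {"increments": [[[0,0,2],[0,0,0],40],[[0,0,4],[0,0,0],40],[[0,0,6],[0,0,0],40],[[0,0,8],[0,0,0],40],[[0,0,10],[0,0,0],40],[[0,0,10],[0,0,0],40]]}}

```text
time: 28.32
ee_pos: [617.6, 21.2, 142.4]
orientation: [1.202, 2.899, -0.0]
wrist_force: [0.3, -0.9, -1.6]
finger_gap: 0.627
```

>>> {"method": "move_arm", "body": {"increments": [[[0,0,1.5],[0,0,0],40],[[0,0,3],[0,0,0],40],[[0,0,4.5],[0,0,0],40],[[0,0,6],[0,0,0],40],[[0,0,6],[0,0,0],40]]}}

```text
time: 28.95
ee_pos: [617.6, 21.2, 136.5]
orientation: [1.202, 2.899, -0.0]
wrist_force: [0.7, -1.2, -1.8]
finger_gap: 0.622
```

>>> {"method": "move_arm", "body": {"increments": [[[0,0,1],[0,0,0],40],[[0,0,1],[0,0,0],40]]}}

```text
time: 29.2
ee_pos: [617.6, 21.3, 135.6]
orientation: [1.202, 2.899, 0.0]
wrist_force: [-0.2, -1.9, -1.1]
finger_gap: 0.626
```

>>> {"method": "move_arm", "body": {"increments": [[[0,0,0.8],[0,0,0],40],[[0,0,0.8],[0,0,0],40]]}}

```text
time: 29.45
ee_pos: [617.7, 21.3, 134.8]
orientation: [1.202, 2.899, 0.0]
wrist_force: [-0.9, -1.9, -1.3]
finger_gap: 0.623
```

>>> {"method": "move_arm", "body": {"increments": [[[0,0,0.8],[0,0,0],40],[[0,0,0.8],[0,0,0],40]]}}

```text
time: 29.7
ee_pos: [617.7, 21.2, 134.2]
orientation: [1.202, 2.899, -0.0]
wrist_force: [-1.6, -2.8, 1.0]
finger_gap: 0.626
```

>>> {"method": "move_arm", "body": {"increments": [[[0,0,0.7],[0,0,0],40],[[0,0,0.7],[0,0,0],40]]}}

```text
time: 29.95
ee_pos: [617.9, 21.1, 134.1]
orientation: [1.202, 2.898, -0.001]
wrist_force: [-1.7, -3.0, 5.3]
finger_gap: 0.625
```

Firm gentle contact at z 134.1, where home was expected to be 134. Releasing and rising.

>>> {"method": "move_arm", "body": {"increments": [[[0,0,-0.5],[0,0,0],60],[[0,0,-0.5],[0,0,0],68],[[0,0,-0.5],[0,0,0],76],[[0,0,-0.5],[0,0,0],80],[[0,0,-4],[0,0,0],80],[[0,0,-15],[0,0,0],80],[[0,0,-35],[0,0,0],80],[[0,0,-65],[0,0,0],80],[[0,0,-100],[0,0,0],80],[[0,0,-130],[0,0,0],80],[[0,0,-130],[0,0,0],80],[[0,0,-130],[0,0,0],80]]}}

```text
time: 31.45
ee_pos: [617.0, 21.3, 263.5]
orientation: [1.202, 2.899, -0.0]
wrist_force: [0.7, -0.3, -0.9]
finger_gap: 0.938
```

Run:
```python
from h import *
from plant import optics
p,r=st()
def best(n,im,rr,z,c0=(617.7,21.5)):
    "fit a light rim ring of mean radius rr-2: maximise ring brightness minus inside (rr-7)"
    g=cv2.GaussianBlur(im.astype(np.float32).sum(2),(0,0),.6)
    def samp(c,zz,q):
        m=proj(n,circ([*c,zz],[0,0,1],q,180)).astype(np.float32); return cv2.remap(g,m[:,:1],m[:,1:],1).mean()
    s=[(samp((c0[0]+dx,c0[1]+dy),z+dz,rr-2)-samp((c0[0]+dx,c0[1]+dy),z+dz,rr-7),dx,dy,dz) for dx in range(-6,7) for dy in range(-6,7) for dz in range(-6,13,2)]
    return sorted(s)[-3:]
for n in("side","top"):
    im=np.ascontiguousarray(optics.get_image(n)["img"][:,:,::-1]); cv2.imwrite(f"pics/{n}10.png",im)
    for nm,rr,z in(("small",28.5,136),("middle",34,120),("large",39.5,104)):
        print(n,nm,[tuple(np.round(x,1).tolist()) for x in best(n,im,rr,z)])
# silhouette of small above the middle rim, side
im=cv2.imread("pics/side10.png"); c=[617.7,21.5]
H=np.vstack([proj("side",circ([*c,136],[0,0,1],28.5)),proj("side",circ([*c,124],[0,0,1],27.8))]);e=ext("side",H);print(e)
g=im.astype(int).sum(2); x=int(proj("side",[[*c,136]])[0,0]); print(x,"col from row 190:",g[190:240,x].tolist())
for n,q in(("side",[[*c,z] for z in(136,120,104)]),): 
    for rr,z in((28.5,136),(34,120),(39.5,104)): print(z,ext(n,circ([*c,z],[0,0,1],rr)).round(1))
```

```text
t 31.45 q [ 0.64  0.59 -1.11  1.61  0.55  1.28  0.22] p [617.   21.3 263.5] dq 0.017 F [ 0.7 -0.3 -0.9] gap 0.938
y [0.708 0.707 0.001] z [ 0.003 -0.002 -1.   ]
side small [(137.7, 1.0, -1.0, 2.0), (138.5, 0.0, -3.0, 4.0), (138.9, -1.0, -5.0, 6.0)]
side middle [(87.6, 1.0, -1.0, 2.0), (88.4, 0.0, -3.0, 4.0), (89.1, -1.0, -5.0, 6.0)]
side large [(88.9, -2.0, -6.0, 8.0), (89.4, 0.0, -3.0, 4.0), (90.2, -1.0, -5.0, 6.0)]
top small [(79.6, 1.0, 0.0, 0.0), (80.0, 3.0, 0.0, -6.0), (80.5, 2.0, 0.0, -4.0)]
top middle [(84.8, 0.0, -1.0, -4.0), (85.4, 0.0, -1.0, -2.0), (87.5, 1.0, -1.0, -6.0)]
top large [(61.3, 0.0, 1.0, -4.0), (62.2, 1.0, 0.0, -6.0), (63.9, 1.0, 1.0, -6.0)]Traceback (most recent call last):
  File "<stdin>", line 17, in <module>
  File "h.py", line 11, in ext
    q=proj(n,P); return np.r_[q.min(0),q.max(0)]
  File "h.py", line 6, in proj
    K,T=C[n]["K"],C[n]["T"]; p=(T[:3,:3]@np.atleast_2d(P).T+T[:3,3:]); p=K@p; return (p[:2]/p[2]).T
                                ~~~~~~~~^~~~~~~~~~~~~~~~~~~
ValueError: matmul: Input operand 1 has a mismatch in its core dimension 0, with gufunc signature (n?,k),(k,m?)->(n?,m?) (size 2 is different from 3)
```

All three rims fit with the same offset in the side view (0, −3, +4 mm, along that camera's depth line), so the steps between rims are 16 mm and the beakers are concentric to about 1 mm. The top view agrees on their centres. The gripper is well clear.

```bash
python3 -c "
from plant import ticket; print(ticket.hand_in())"
```

```text
the job is handed in; nothing more can be done
None
```

The three beakers are nested in size order and the job is handed in, at about 31 s of robot time. I took the middle beaker out of the rack by its rim, set it upright in the large one, set the small one inside it, let go and rose clear. Both settings ended with about 5 N of contact force, and the small one touched down at TCP z 134.1 where I expected 134.

**Last checks:**
- **Middle in the large:** in an overlay picture after release its rim lay on the predicted home ellipse.
- **Whole nest:** in the side view all three rim fits shared the same offset, which means 16 mm steps and centres within about 1 mm. The top view agreed on the centres to about 1–2 mm, but its height fits were too loose to confirm the steps. I used up the 12 pictures before the final placing, so this check is numbers only.
- **Bystanders:** I did not measure them again after the moves. None showed as shifted in the pictures I viewed, and the blue beaker was well clear when I gripped the small one.

**What went wrong:** on the first approach the arm swung fast to its joint limits, with one joint reaching about 3.0 rad/s and 81–82 N on two wrist-force axes. The wrist reading combines to about 116 N, just under the 120 N limit at that one reading, and I did not see the peak. I moved in small steps after that. The middle beaker also hung about 2 degrees off upright in the grip, which I corrected before lowering it.

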